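# Free the skimmer from the crowded hook

## Task

The skimmer (round disc) is needed for breakfast but hangs at the back of a crowded hook, behind a turner and a serving fork. Move the turner and the fork onto the empty hook of the other stand and leave both hanging there, then take the skimmer down and stand it disc end down in the white crock. Drop nothing, keep the crock upright, and leave everything else on the table where it is.

Things in the scene. Friction and masses are not known exactly. Their poses are not given: they have to be found in the camera images.
- crowded: Dark steel stand, fixed; yaw up to 0.2 rad. Origin on the table under the post's front face; x into the stand, away from the robot (post 14 mm square behind x = 0, hook in front), z up. Base plate 14 mm high, x -145 to +75, 100 wide. The three utensils hang on its hook; it may be the left or the right stand. All lengths here in mm.
- spare: Dark steel stand, fixed; yaw up to 0.2 rad. Origin on the table under the post's front face; x into the stand, away from the robot (post 14 mm square behind x = 0, hook in front), z up. Base plate 14 mm high, x -145 to +75, 100 wide. Like the other stand, but its hook is empty. All lengths here in mm.
- crowded_tip (a point): Hook of the crowded stand: middle of the bar's flat top where its upturned tip begins, stand x = -135. The bar is level steel, 12 wide, 10 high, top 235 mm above the table, from the post (x = 0) to here; the tip is 6 mm longer and rises 8 mm above the bar.
- spare_tip (a point): Hook of the spare stand: middle of the bar's flat top where its upturned tip begins, stand x = -135. The bar is level steel, 12 wide, 10 high, top 235 mm above the table, from the post (x = 0) to here; the tip is 6 mm longer and rises 8 mm above the bar.
- crowded_shelf (a point): Middle of the near lower edge of the small shelf on the crowded stand's post: 345 mm above the table, stand x = -22; 90 wide, 42 deep, 14 thick. It overhangs the hook's root, so there a gripper must come tilted about 35 deg from vertical, fingers pointing down and towards the post.
- spare_shelf (a point): Middle of the near lower edge of the small shelf on the spare stand's post: 345 mm above the table, stand x = -22; 90 wide, 42 deep, 14 thick. It overhangs the hook's root, so there a gripper must come tilted about 35 deg from vertical, fingers pointing down and towards the post.
- turner: Turner, mm. Beech D grip: closed frame 48 wide (y), 12 thick (x), z -50 to +10, bars 10, opening 28 wide, 40 high. Origin: middle of the underside of the D's top bar, which rests on the hook; z up, x along the hook. 8 mm stem to z -112, then a slotted rectangular blade 56 wide, 3 thick, to z -160. About 0.1 kg. Hangs before the skimmer, foremost or middle, 38 from its neighbour.
- fork: Serving fork, mm. Beech D grip: closed frame 48 wide (y), 12 thick (x), z -50 to +10, bars 10, opening 28 wide, 40 high. Origin: middle of the underside of the D's top bar, which rests on the hook; z up, x along the hook. 8 mm stem to z -112, then three straight tines, 50 wide over all, 4 thick, to z -160. About 0.1 kg. Hangs before the skimmer, foremost or middle, 38 from its neighbour.
- skimmer: Skimmer, mm. Beech D grip: closed frame 48 wide (y), 12 thick (x), z -50 to +10, bars 10, opening 28 wide, 40 high. Origin: middle of the underside of the D's top bar, which rests on the hook; z up, x along the hook. 8 mm stem to z -112, then a flat round perforated disc, 56 across, 4 thick, facing x, to z -160. About 0.1 kg. Hangs rearmost, about 32 from the post.
- disc (a point): Centre of the skimmer's round disc, 132 mm below the skimmer's origin.
- crock: White round utensil crock standing free on the table, open on top, 92 mm across outside, 82 mm inside, 115 mm tall, floor 6 mm thick, 0.9 kg. Origin: centre of its underside, z up.
- tumbler: Bystander: blue plastic tumbler, 68 mm across, 100 mm tall, between the two stands; origin at its underside.
- bowl: Bystander: yellow plastic bowl, 120 mm across, 45 mm tall, left of the work; origin at its underside.
- bowl2: Bystander: white bowl, 120 mm across, 45 mm tall, right of the work; origin at its underside.
- cereal: Bystander: brown cardboard cereal box, 65 x 170 x 235 mm, left; origin at its underside.
- oats: Bystander: red oats box, 70 x 150 x 220 mm, right; origin at its underside.
Not all that is in view belongs to the job. Leave any pink look-alike of the skimmer alone.

How it is judged:
On the way:
1. turner and fork both hang, released, on the spare hook (x of turner in the frame of spare between -0.135 and -0.004 m and y of turner in the frame of spare between -0.013 and 0.013 m and z of turner in the frame of spare between 0.228 and 0.242 m and angle between each of turner, fork's own z axis and vertical below 0.2 rad and contact force between the fingers and turner below 0.1 N and x of fork in the frame of spare between -0.135 and -0.004 m and y of fork in the frame of spare between -0.013 and 0.013 m and z of fork in the frame of spare between 0.228 and 0.242 m and contact force between the fingers and fork below 0.1 N), for 0.2 s.
At the end, for the whole second after the job is handed in: Turner and fork hang on the spare hook between post and tip (origins 228-242 mm high, tilt under 0.2 rad); skimmer stands disc down in the crock (disc centre within 40 mm of its axis, under 70 mm high, lean under 0.7 rad); crock upright within 0.1 rad; all released and at rest (all of step 1 and linear speed of each of turner, fork, skimmer below 0.03 m/s and horizontal distance between disc and crock below 0.04 m and height (world z) of disc below 0.07 m and angle between skimmer's own z axis and vertical below 0.7 rad and angle between crock's own z axis and vertical below 0.1 rad); the robot touches nothing.
It fails at once if a utensil is dropped (its D grip falls below 120 mm above the table) (height (world z) of any of turner, fork, skimmer below 0.12 m).
It fails at once if the crock is tipped over (more than 0.6 rad) (angle between crock's own z axis and vertical above 0.6 rad).
It fails at once if a bystander is moved more than 30 mm (distance of any of tumbler, bowl, bowl2, cereal, oats from where it was at the start of the episode above 0.03 m).
It also fails if it takes over 72 s, if anything falls off the work surface, if the arm or the gripper's body presses on something with over 40 N, if the wrist force passes 120 N, or if a joint passes its speed limit or range.

## Robot

A 6-joint arm with a two-finger parallel gripper is mounted at the origin on the work surface. World frame = base frame: x ahead of the robot, y to its left, z up, the work surface at z = 0. Lengths are in m, angles in rad, forces in N, time in s.
With the tool pointing down it reaches from about 0.275 to 0.775 m from the base axis. Payload 14.6 kg.
Tool frame: the origin (TCP) lies at the very end of the fingers, on their centre line; the grasp point (between the pads) lies 19 mm behind it; z points along the fingers, y is the line along which they close (so a half turn about z gives the same grasp; the last joint's range is limited). The gripper opens to 85 mm and grips with 20 to 120 N. Pads are 22 mm wide; open, the fingers measure 114 mm over their backs; the gripper's body (76 mm by 85 mm) begins 54 mm behind the grasp point. The pads swing forward as they close: fully open they stand 13 mm farther back than shut.
Start: joints at [-1.429, 0.263, -0.048, 1.259, 0, 1.415], TCP at [0.154, -0.502, 0.231] pointing down, gripper open.
Joint ranges: [-2.65, 2.65], [-0.89, 1.7], [-1.18, 1.37], [-2.13, 2.11], [-1.35, 1.29], [-3.14, 3.14]. Speed limits (rad/s): [1.89, 1.89, 2.57, 2.79, 3.14, 3.14].

## Interface

Orientations are given as a unit quaternion [x, y, z, w].
In Python, from bench import robot, optics gives the robot as it stands.
- The arm moves only by the tool drive_tool, never from a script. Its argument "commands" is a list of rows, each a list of 7 numbers: the opening in per cent of the stroke, from 0 (shut) to 100 (fully open), then the shift along the tool's x, y, z in cm, then the turn, a rotation vector about the tool's x, y, z in degrees. A call has 1 to 8 rows; each row shifts and turns the commanded pose from where the row before left it, along the tool's axes as they then stand; what a row does not reach is not made up. A row lasts 1/8 s, in which the tool goes at most 62.5 mm and 10.7 degrees, less where a joint would pass 70% of its speed; a pose out of reach is approached as far as the arm can. A call with a gripper value outside its range is refused whole. The fingers move at their own pace and stop on an object; "squeeze" is the grip in N (left out, the last holds). Time passes only in rows, so rows that do not move let the fingers close. It gives the time, the measured TCP pose, the force, the opening and the grip force at its end, in the units of the state.
- robot.get_obs(): the state, without advancing time (a new reading comes with each control period).
- optics.camera(name): name is "side" or "top"; returns the picture (420x560x3 uint8, red, green, blue); there is no depth.
- optics.calibration(name): a dict with "camera_matrix" (3x3 intrinsics, pixels), "view" (4x4, takes a point from world to camera coordinates). Camera axes: x right, y up, looking along -z (the intrinsics and any distortion apply to the point x, -y, -z); pixel columns grow to the right and rows downward; lengths in m; the calibration is good to about 2 mm. A picture is of the moment at which its call begins. calibration takes no time and is no camera call.
- robot.sign_off(): hands the job in; it is judged then, once.
The state is a dict: "time": time; "joint_pos": joint angles; "joint_velocities": joint speeds; "joint_torque": joint torques, N m; "ee_pos": TCP position; "eef_rot": TCP orientation; "wrist_force": force on the tool from outside, world axes, zero at the start; "torque": the same for the moment, N m; "opening": opening from 0.0 (shut) to 1.0 (fully open); "gripper_force": force on a finger pad.
Only numpy, scipy, OpenCV 4.12 (cv2) and the standard library are available. Lean on these libraries where they do the work, as an engineer would, in place of code of your own. Each camera call takes 0.05 s, during which the arm holds its last target. There are 200 camera calls.

## Working session

There is one attempt and no reset: what is moved stays moved. The work goes in short steps, Python scripts to look and compute and a tool call to move; the robot and the scene stay as the last step left them, time stands still between calls to the robot, and variables do not carry over. Pictures are saved under pics/ and viewed, at most 10 in all, crops included, and the job is handed in when it is done.

Besides the shell and the picture viewer there is one more tool, called in YAML: its name, and indented under it one key for each argument. drive_tool: Moves the arm, as the interface text tells. Its arguments: {"type":"object","properties":{"commands":{"type":"array","items":{"type":"array","items":{"type":"number"}}},"squeeze":{"type":"number"}},"required":["commands"]}

```bash
ls; mkdir -p pics
python3 - <<'E'
from bench import robot, optics
import cv2,numpy as np
for n in("side","top"):
    cv2.imwrite(f"pics/{n}0.png",optics.camera(n)[:,:,::-1]); c=optics.calibration(n); print(n,c)
print(robot.get_obs())
E
```

```text
pics
side {'camera_matrix': array([[526.14340136,   0.        , 277.28524635],
       [  0.        , 526.14340136, 210.10060652],
       [  0.        ,   0.        ,   1.        ]]), 'view': array([[-0.86373662, -0.50385826, -0.00926819,  0.48783524],
       [ 0.30115256, -0.53082089,  0.7921719 , -0.33805951],
       [-0.4040621 ,  0.68143675,  0.61022765, -1.42790742],
       [ 0.        ,  0.        ,  0.        ,  1.        ]])}
top {'camera_matrix': array([[518.20435322,   0.        , 285.40296419],
       [  0.        , 518.20435322, 211.95611545],
       [  0.        ,   0.        ,   1.        ]]), 'view': array([[ 0.00303644, -0.99999213,  0.00255245,  0.01351888],
       [ 0.97697809,  0.00351103,  0.21331078, -0.5613962 ],
       [-0.21331807,  0.00184598,  0.97698106, -1.66266836],
       [ 0.        ,  0.        ,  0.        ,  1.        ]])}
{'time': 0.1, 'joint_pos': array([-1.42934050e+00,  2.63512102e-01, -4.88620962e-02,  1.25937937e+00,
       -5.62358586e-05,  1.41550514e+00]), 'joint_velocities': array([ 6.18822920e-04,  1.59170160e-05,  1.28056903e-03, -6.76164295e-04,
        2.91339879e-04, -1.90560335e-03]), 'joint_torque': array([ 3.99746583e-03, -6.38573885e+01,  3.85062575e+01,  1.00743884e-02,
       -1.91817702e-05,  2.01321268e-05]), 'ee_pos': array([ 0.15346633, -0.50182469,  0.23085816]), 'eef_rot': array([ 9.89012714e-01,  1.47829702e-01, -2.48063511e-05, -4.78801453e-04]), 'wrist_force': array([-0.40394475,  0.20116552,  0.20465014]), 'torque': array([-0.01308197, -0.00952407,  0.03398788]), 'gripper_force': 0.0, 'opening': 0.9986328331002865}
```

View pics/side0.png

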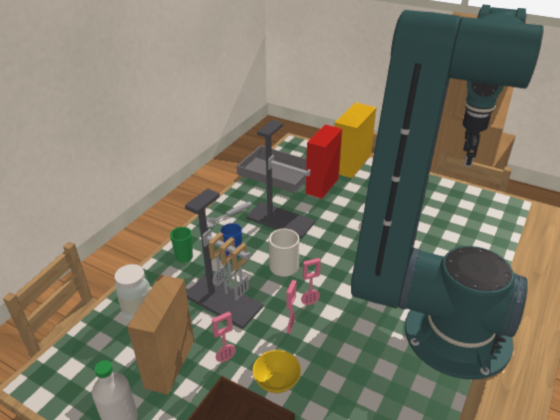

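View pics/top0.png

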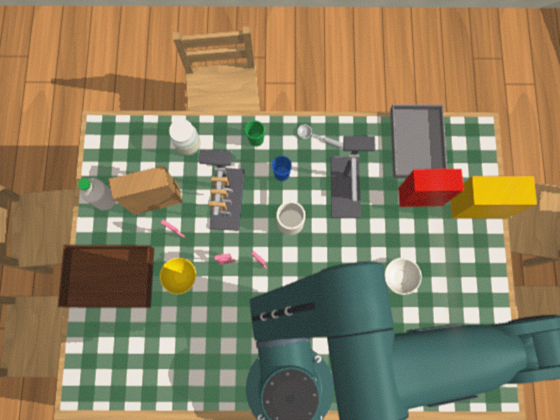

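The crowded stand is on the left in the top view (post about (215,157), grips about (218,180–210)). The spare stand is on the right (post about (358,145)). The crock is at (291,218) and the tumbler at (282,168). The pink utensils at (173,228), (224,258) and (260,259) lie on the table and are decoys; the skimmer I want is the beech one rearmost on the left hook. I'll confirm that in enlarged crops.

Run:
```python
import cv2,numpy as np
t=cv2.imread("pics/top0.png");s=cv2.imread("pics/side0.png")
# top: x 190..380,y130..245 scale4
cv2.imwrite("pics/topc.png",cv2.resize(t[130:245,190:380],None,fx=4.2,fy=4.2,interpolation=cv2.INTER_CUBIC))
cv2.imwrite("pics/sidec.png",cv2.resize(s[120:330,170:340],None,fx=2.8,fy=2.8,interpolation=cv2.INTER_CUBIC) if 0 else cv2.resize(s[185:325,180:310],None,fx=4.2,fy=4.2,interpolation=cv2.INTER_CUBIC))
```

```text
(no output)
```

View pics/topc.png

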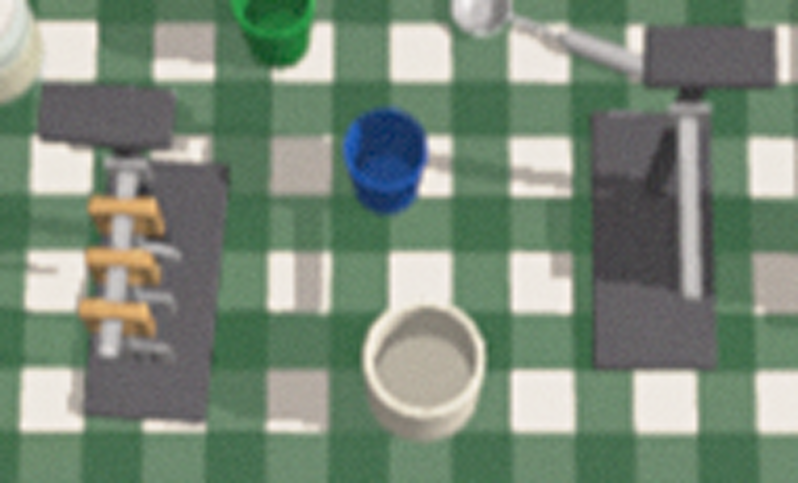

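View pics/sidec.png

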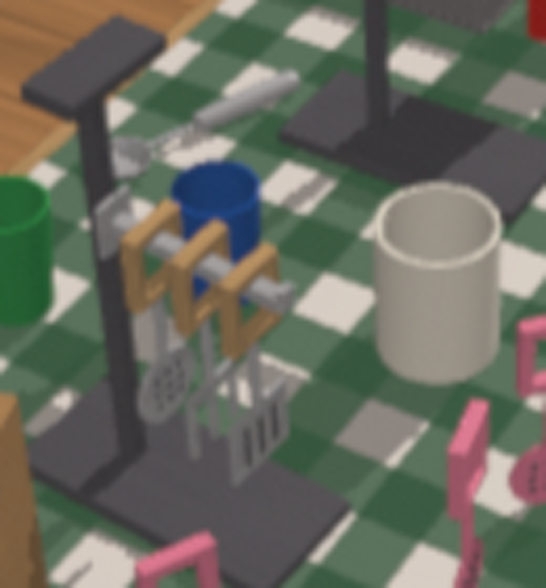

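Beech handles in order: the foremost is the turner (slotted rectangular blade, side crop (260,430)), the middle is the fork (tines at (205,420)), and the rearmost is the skimmer (round perforated disc at (165,385)). That matches the description, and the pink look-alikes stay put. Next I fit the poses.

```bash
cat > h.py <<'E'
from bench import robot, optics
import numpy as np, cv2
from scipy.optimize import least_squares
from scipy.spatial.transform import Rotation as R
cal={n:optics.calibration(n) for n in("side","top")}
def proj(n,p):
    c=cal[n]; q=np.atleast_2d(p)@c["view"][:3,:3].T+c["view"][:3,3]; q=q*[1,-1,-1]
    u=q@c["camera_matrix"].T; return u[:,:2]/u[:,2:]
def S(p,pose):  # stand mm -> world
    x,y,a=pose; p=np.atleast_2d(p)/1000.; c,s=np.cos(a),np.sin(a)
    return np.c_[x+c*p[:,0]-s*p[:,1],y+s*p[:,0]+c*p[:,1],p[:,2]]
def plane(n,uv,z): # pixel at height z -> xy
    return least_squares(lambda q:(proj(n,[[q[0],q[1],z]])-uv).ravel(),[.5,0]).x
T=lambda u,v:(u/4.2+190,v/4.2+130)
D=lambda u,v:(u/4.2+180,v/4.2+185)
E
cat > fit.py <<'E'
from h import *
# left side +y = image left in top
cr=[("top",T(228,165),(75-0,-50,14)) ,("top",T(205,421),(-145,-50,14)),("top",T(85,414),(-145,50,14)),
("top",T(42,85),(20,45,359)),("top",T(176,93),(20,-45,359)),("top",T(170,151),(-22,-45,345)),("top",T(37,139),(-22,45,345)),
("top",T(108,357),(-141,0,238)),("side",D(351,510),(-145,-50,14)),("side",D(285,295),(-141,0,239)),
("side",D(120,17),(20,-45,359)),("side",D(165,42),(-22,-45,359)),("side",D(68,118),(-22,45,345))]
cr=cr[1:]
sp=[("top",T(594,368),(-145,50,14)),("top",T(716,368),(-145,-50,14)),
("top",T(650,27),(20,45,359)),("top",T(776,27),(20,-45,359)),("top",T(776,87),(-22,-45,345)),("top",T(643,87),(-22,45,345)),
("top",T(691,299),(-141,0,238))]
for nm,L in(("crowded",cr),("spare",sp)):
    f=lambda q:np.concatenate([(proj(n,S(p,q))-uv)[0] for n,uv,p in L])
    r=least_squares(f,[.6,0,0],loss="soft_l1"); print(nm,r.x.round(4),f(r.x).reshape(-1,2).round(1).tolist())
    for k in(.235,): print(" tip",S((-135,0,235),r.x).round(4))
    if nm=="crowded":
        for uv in((118,316),(122,266),(126,216)):
            w=plane("top",T(*uv),.245); c,s=np.cos(r.x[2]),np.sin(r.x[2]); d=w-r.x[:2]
            print(w.round(4), (c*d[0]+s*d[1]).round(4),(-s*d[0]+c*d[1]).round(4))
print("crock",plane("top",T(424,361),.115),plane("side",D(438,225),.115))
print("tumbler",plane("top",T(386,147),.1))
E
python3 fit.py
```

```text
crowded [ 0.6551  0.2141 -0.082 ] [[-0.9, 0.3], [-1.7, -0.5], [-0.3, -2.0], [-0.3, -1.3], [0.0, 0.6], [-0.1, 0.9], [-1.0, -0.6], [0.2, -2.6], [0.9, -0.4], [-0.5, -1.9], [1.2, -2.5], [1.3, 1.6]]
 tip [[0.5205 0.2251 0.235 ]]
[0.5408 0.2156] -0.1141 -0.0078
[0.5772 0.2139] -0.0776 -0.0066
[0.6141 0.2121] -0.0407 -0.0053
spare [ 0.6975 -0.1925 -0.0085] [[-0.1, -0.2], [0.1, 0.2], [-1.3, -0.9], [0.6, -0.5], [0.1, 1.0], [0.0, 0.6], [0.2, -0.1]]
 tip [[ 0.5626 -0.1914  0.235 ]]
crock [ 0.53638436 -0.00238651] [0.5387526  0.00094522]
tumbler [0.71192155 0.02752542]
```

```bash
cat >> fit.py <<'E'
print("----")
cr2=[c for c in cr if c[2][2] not in(238,239)]+[("top",T(228,163),(75,-50,14)),("top",T(108,357),(-141,0,228)),("side",D(292,292),(-141,0,236)),("side",D(25,450),(75,50,14))]
sp2=[c for c in sp if c[2][2]!=238]+[("top",T(593,112),(75,50,14)),("top",T(691,299),(-141,0,228))]
im=cv2.imread("pics/top0.png"); out=[]
for nm,L,(u0,v0) in(("crowded",cr2,(195,140)),("spare",sp2,(325,130))):
    f=lambda q:np.concatenate([(proj(n,S(p,q))-uv)[0] for n,uv,p in L])
    r=least_squares(f,[.6,0,0],loss="soft_l1"); print(nm,r.x.round(4),f(r.x).reshape(-1,2).round(1).tolist())
    print(" tip",S((-135,0,235),r.x).round(4))
    k=6; c=cv2.resize(im[v0:v0+98,u0:u0+65],None,fx=k,fy=k,interpolation=cv2.INTER_CUBIC)
    P=lambda pts:np.int32(((proj("top",S(pts,r.x))-[u0-.5,v0-.5])*k).round())
    polys=[[(-141,6,235),(0,6,235),(0,-6,235),(-141,-6,235)],[(-145,50,14),(75,50,14),(75,-50,14),(-145,-50,14)],[(-22,45,359),(20,45,359),(20,-45,359),(-22,-45,359)]]
    if nm=="crowded": polys+=[[(x-6,24,245),(x+6,24,245),(x+6,-24,245),(x-6,-24,245)] for x in(-32,-70,-108)]
    for p in polys: cv2.polylines(c,[P(p)],True,(0,0,255),1)
    out.append(c)
cv2.imwrite("pics/ov.png",np.hstack(out))
E
python3 fit.py | sed -n '/----/,$p'
```

```text
----
crowded [ 0.6548  0.2134 -0.0776] [[-0.5, 0.3], [-1.3, -0.4], [-0.1, -1.9], [-0.1, -1.3], [0.3, 0.7], [0.2, 1.0], [0.5, -2.9], [-0.4, -2.0], [1.4, -2.7], [1.6, 1.5], [0.3, -0.3], [-0.1, 0.2], [-0.3, 0.9], [-2.8, 0.9]]
 tip [[0.5202 0.2239 0.235 ]]
spare [ 0.6976 -0.1928 -0.0068] [[0.0, -0.2], [0.3, 0.1], [-1.2, -0.9], [0.6, -0.6], [0.2, 0.9], [0.1, 0.6], [-0.3, -0.8], [-0.1, 0.7]]
 tip [[ 0.5626 -0.1918  0.235 ]]
```

View pics/ov.png

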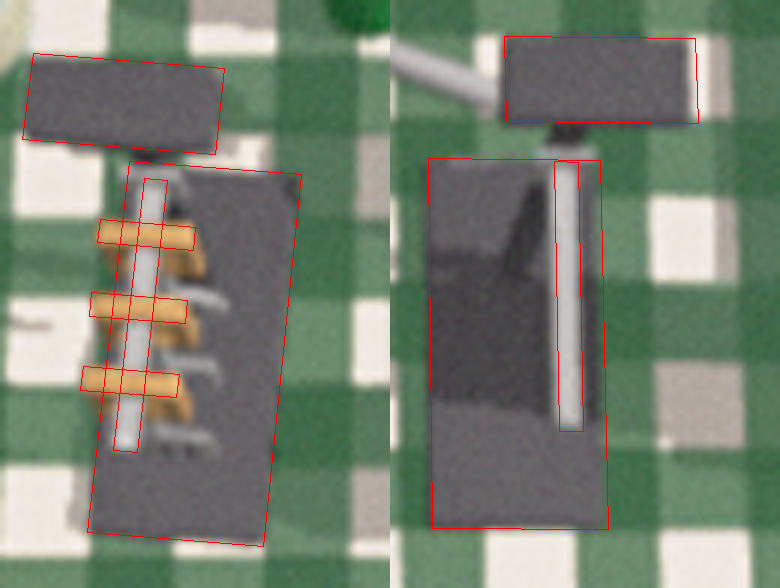

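The overlay matches the bars, plates and shelves to about a pixel. The handles sit at stand x = -108 (turner), -70 (fork) and -32 (skimmer). Next I write a planner for the increments.

```bash
cat > p.py <<'E'
from h import *
import sys
st={"c":(.6548,.2134,-.0776),"s":(.6976,-.1928,-.0068),"k":(.537,-.001,0.)}
# usage: p.py stand x y z(origin of utensil, mm) tilt n grasp_drop ; prints rows (cm, deg) in tool axes
a=sys.argv; pose=st[a[1]]; x,y,z,t=map(float,a[2:6]); n=int(a[6]); drop=float(a[7]) if len(a)>7 else 22
t=np.radians(t); Rs=R.from_euler("z",pose[2]).as_matrix()
Rt=R.from_matrix(Rs@np.array([[-np.cos(t),0,np.sin(t)],[0,1,0],[-np.sin(t),0,-np.cos(t)]]))
pt=S((x,y,z-drop),pose)[0]+.019*Rt.as_matrix()[:,2]
o=robot.get_obs(); p0=o["ee_pos"]; R0=R.from_quat(o["eef_rot"])
rv=(R0.inv()*Rt).as_rotvec()
print("t",o["time"],"q",o["joint_pos"].round(2),"F",o["wrist_force"].round(1),"open",round(o["opening"],3),"grip",round(o["gripper_force"],1))
print("tcp",p0.round(4),"target",pt.round(4))
Rc=R0
for i in range(n):
    d=Rc.inv().apply((pt-p0)/n)*100; print(d.round(2).tolist(),(np.degrees(rv)/n).round(2).tolist()); Rc=Rc*R.from_rotvec(rv/n)
    if n<=8: break
E
python3 p.py c -108 0 330 20 20
```

```text
t 0.1 q [-1.43  0.26 -0.05  1.26 -0.    1.42] F [-0.4  0.2  0.2] open 0.999 grip 0.0
tcp [ 0.1535 -0.5018  0.2309] target [0.5536 0.2213 0.2901]
[2.97, -2.87, -0.29] [-1.38, -0.26, -7.82]
[3.33, -2.43, -0.37] [-1.38, -0.26, -7.82]
[3.63, -1.95, -0.44] [-1.38, -0.26, -7.82]
[3.86, -1.43, -0.5] [-1.38, -0.26, -7.82]
[4.01, -0.87, -0.54] [-1.38, -0.26, -7.82]
[4.09, -0.31, -0.58] [-1.38, -0.26, -7.82]
[4.09, 0.27, -0.6] [-1.38, -0.26, -7.82]
[4.01, 0.83, -0.6] [-1.38, -0.26, -7.82]
[3.86, 1.39, -0.59] [-1.38, -0.26, -7.82]
[3.63, 1.91, -0.57] [-1.38, -0.26, -7.82]
[3.33, 2.4, -0.54] [-1.38, -0.26, -7.82]
[2.97, 2.84, -0.49] [-1.38, -0.26, -7.82]
[2.55, 3.23, -0.43] [-1.38, -0.26, -7.82]
[2.09, 3.56, -0.36] [-1.38, -0.26, -7.82]
[1.58, 3.82, -0.28] [-1.38, -0.26, -7.82]
[1.05, 4.0, -0.19] [-1.38, -0.26, -7.82]
[0.49, 4.11, -0.09] [-1.38, -0.26, -7.82]
[-0.07, 4.14, 0.01] [-1.38, -0.26, -7.82]
[-0.64, 4.09, 0.11] [-1.38, -0.26, -7.82]
[-1.19, 3.96, 0.21] [-1.38, -0.26, -7.82]
```

drive_tool:
  commands:
    - [100,3.0,-2.9,-1.2,0,0,-7.8]
    - [100,3.3,-2.4,-1.2,0,0,-7.8]
    - [100,3.6,-2.0,-1.2,0,0,-7.8]
    - [100,3.9,-1.4,-1.2,0,0,-7.8]
    - [100,4.0,-0.9,-1.0,0,0,-7.8]
    - [100,4.1,-0.3,-1.0,0,0,-7.8]
    - [100,4.1,0.3,-1.0,0,0,-7.8]
    - [100,4.0,0.8,-1.0,0,0,-7.8]
  squeeze: 40

```text
time: 1.1
ee_pos: [0.3156, -0.214, 0.3195]
eef_rot: [0.768, 0.64, 0.0, -0.0]
wrist_force: [0.3, -0.9, 0.4]
opening: 1.001
gripper_force: 0.0
```

```bash
python3 p.py c -108 0 330 20 14
```

```text
t 1.1 q [-0.81 -0.   -0.13  1.44  0.    0.94] F [ 0.3 -0.9  0.4] open 1.001 grip 0.0
tcp [ 0.3156 -0.214   0.3195] target [0.5536 0.2213 0.2901]
[3.36, 1.11, 0.21] [-1.19, -1.08, -6.77]
[3.21, 1.5, 0.18] [-1.19, -1.08, -6.77]
[3.02, 1.86, 0.15] [-1.19, -1.08, -6.77]
[2.78, 2.2, 0.14] [-1.19, -1.08, -6.77]
[2.5, 2.51, 0.14] [-1.19, -1.08, -6.77]
[2.19, 2.79, 0.15] [-1.19, -1.08, -6.77]
[1.85, 3.02, 0.17] [-1.19, -1.08, -6.77]
[1.48, 3.22, 0.21] [-1.19, -1.08, -6.77]
[1.1, 3.37, 0.25] [-1.19, -1.08, -6.77]
[0.7, 3.47, 0.31] [-1.19, -1.08, -6.77]
[0.29, 3.52, 0.37] [-1.19, -1.08, -6.77]
[-0.12, 3.52, 0.44] [-1.19, -1.08, -6.77]
[-0.52, 3.47, 0.52] [-1.19, -1.08, -6.77]
[-0.92, 3.38, 0.6] [-1.19, -1.08, -6.77]
```

Works exactly as planned. I continue.

drive_tool:
  commands:
    - [100,3.4,1.1,0,-1.2,-1.1,-6.8]
    - [100,3.2,1.5,0,-1.2,-1.1,-6.8]
    - [100,3.0,1.9,0,-1.2,-1.1,-6.8]
    - [100,2.8,2.2,0,-1.2,-1.1,-6.8]
    - [100,2.5,2.5,0,-1.2,-1.1,-6.8]
    - [100,2.2,2.8,0,-1.2,-1.1,-6.8]
    - [100,1.9,3.0,0,-1.2,-1.1,-6.8]
    - [100,1.5,3.2,0,-1.2,-1.1,-6.8]

```text
time: 2.1
ee_pos: [0.4505, 0.0356, 0.3152]
eef_rot: [0.386, 0.916, -0.005, 0.109]
wrist_force: [1.3, -0.6, -0.2]
opening: 1.003
gripper_force: 0.0
```

drive_tool:
  commands:
    - [100,1.1,3.4,0,-1.2,-1.1,-6.8]
    - [100,0.7,3.5,0,-1.2,-1.1,-6.8]
    - [100,0.3,3.5,0,-1.2,-1.1,-6.8]
    - [100,-0.1,3.5,0,-1.2,-1.1,-6.8]
    - [100,-0.5,3.5,0,-1.2,-1.1,-6.8]
    - [100,-0.9,3.4,0,-1.2,-1.1,-6.8]

```text
time: 2.85
ee_pos: [0.5455, 0.2248, 0.3258]
eef_rot: [0.035, 0.984, -0.009, 0.175]
wrist_force: [-0.0, -0.5, -0.7]
opening: 0.998
gripper_force: 0.0
```

```bash
python3 p.py c -108 0 330 20 2;python3 p.py c -108 0 235 20 8
```

```text
t 2.85 q [ 0.32  0.14 -0.02  1.08 -0.14  0.37] F [-0.  -0.5 -0.7] open 0.998 grip 0.0
tcp [0.5455 0.2248 0.3258] target [0.5536 0.2213 0.2901]
[0.22, -0.14, 1.82] [-0.07, 0.11, 0.21]
t 2.85 q [ 0.32  0.14 -0.02  1.08 -0.14  0.37] F [-0.  -0.5 -0.7] open 0.998 grip 0.0
tcp [0.5455 0.2248 0.3258] target [0.5536 0.2213 0.1951]
[0.47, -0.03, 1.57] [-0.02, 0.03, 0.05]
```

drive_tool:
  commands:
    - [100,0.2,-0.2,1.8,0,0.1,0.2]
    - [100,0.2,-0.15,1.8,0,0.1,0.2]
    - [100,0.55,0,1.5,0,0,0]
    - [100,0.55,0,1.5,0,0,0]
    - [100,0.55,0,1.5,0,0,0]
    - [100,0.55,0,1.5,0,0,0]
    - [100,0.5,0,1.5,0,0,0]
    - [100,0.5,0,1.4,0,0,0]

```text
time: 3.85
ee_pos: [0.5537, 0.2191, 0.1955]
eef_rot: [0.04, 0.984, -0.008, 0.173]
wrist_force: [-0.6, -0.1, -0.2]
opening: 1.001
gripper_force: 0.0
```

```bash
python3 p.py c -108 0 235 20 1
python3 - <<'E'
from h import *
s=optics.camera("side");t=optics.camera("top")
a=cv2.resize(s[185:305,170:310],(560,480),interpolation=3);b=cv2.resize(t[150:270,195:255],(240,480),interpolation=3)
cv2.imwrite("pics/g1.png",np.hstack([a,b])[:,:,::-1])
E
```

```text
t 3.85 q [ 0.3   0.19 -0.31  0.74 -0.13  0.36] F [-0.6 -0.1 -0.2] open 1.001 grip 0.0
tcp [0.5537 0.2191 0.1955] target [0.5536 0.2213 0.1951]
[0.04, 0.22, 0.02] [-0.19, -0.02, -0.21]
```

View pics/g1.png

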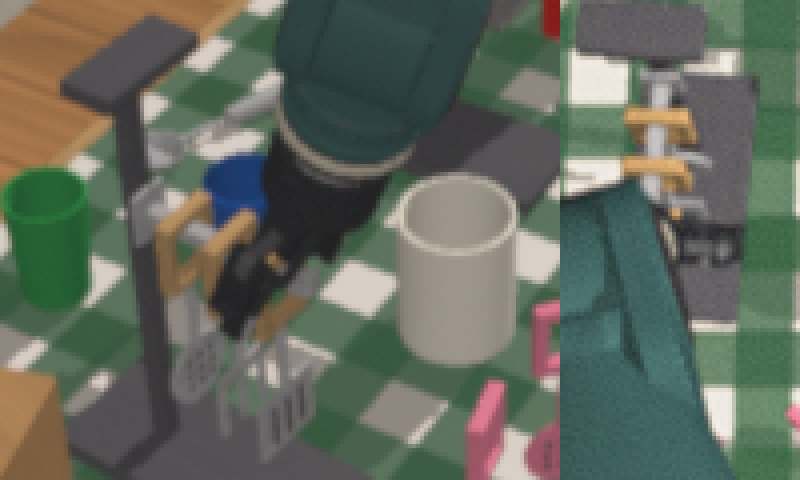

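The fingers straddle the turner's D grip at (270,265) and the fork stays clear. I close.

drive_tool:
  commands:
    - [100,0,0.2,0,0,0,0]
    - [0,0,0,0,0,0,0]
    - [0,0,0,0,0,0,0]
    - [0,0,0,0,0,0,0]
    - [0,0,0,0,0,0,0]
    - [0,0,0,0,0,0,0]
    - [0,0,0,0,0,0,0]
  squeeze: 40

```text
time: 4.82
ee_pos: [0.5544, 0.2212, 0.1969]
eef_rot: [0.04, 0.984, -0.008, 0.174]
wrist_force: [-3.2, 0.2, 5.5]
opening: 0.553
gripper_force: 40.9
```

```bash
python3 p.py c -108 0 254 20 2;python3 p.py c -190 0 254 20 1
```

```text
t 4.825 q [ 0.31  0.19 -0.31  0.74 -0.13  0.37] F [-3.2  0.2  5.5] open 0.553 grip 40.9
tcp [0.5544 0.2212 0.1969] target [0.5536 0.2213 0.2141]
[-0.26, -0.0, -0.82] [-0.08, 0.04, -0.11]
t 4.825 q [ 0.31  0.19 -0.31  0.74 -0.13  0.37] F [-3.2  0.2  5.5] open 0.553 grip 40.9
tcp [0.5544 0.2212 0.1969] target [0.4719 0.2276 0.2141]
[7.19, -0.04, -4.46] [-0.16, 0.08, -0.22]
```

drive_tool:
  commands:
    - [0,-0.35,0,-0.9,0,0,0]
    - [0,-0.3,0,-0.9,0,0,0]
    - [0,0,0,0,0,0,0]
    - [0,1.6,0,-0.6,0,0,0]
    - [0,1.6,0,-0.6,0,0,0]
    - [0,1.6,0,-0.6,0,0,0]
    - [0,1.6,0,-0.6,0,0,0]
    - [0,1.6,0,-0.6,0,0,0]

```text
time: 5.82
ee_pos: [0.4677, 0.2283, 0.2164]
eef_rot: [0.04, 0.984, -0.008, 0.174]
wrist_force: [0.1, -0.0, -0.6]
opening: 0.554
gripper_force: 41.2
```

```bash
python3 p.py c -190 0 320 20 2;python3 p.py s -190 0 320 20 9
```

```text
t 5.825 q [ 0.38  0.06 -0.41  0.78 -0.16  0.44] F [ 0.1 -0.  -0.6] open 0.554 grip 41.2
tcp [0.4677 0.2283 0.2164] target [0.4719 0.2276 0.2801]
[-1.29, -0.02, -2.92] [-0.08, 0.01, -0.1]
t 5.825 q [ 0.38  0.06 -0.41  0.78 -0.16  0.44] F [ 0.1 -0.  -0.6] open 0.554 grip 41.2
tcp [0.4677 0.2283 0.2164] target [ 0.5141 -0.1916  0.2801]
[-1.08, -4.61, -0.35] [-0.17, 0.0, -0.45]
[-1.05, -4.62, -0.37] [-0.17, 0.0, -0.45]
[-1.01, -4.62, -0.38] [-0.17, 0.0, -0.45]
[-0.97, -4.63, -0.39] [-0.17, 0.0, -0.45]
[-0.94, -4.64, -0.41] [-0.17, 0.0, -0.45]
[-0.9, -4.64, -0.42] [-0.17, 0.0, -0.45]
[-0.87, -4.65, -0.44] [-0.17, 0.0, -0.45]
[-0.83, -4.65, -0.45] [-0.17, 0.0, -0.45]
[-0.79, -4.66, -0.46] [-0.17, 0.0, -0.45]
```

drive_tool:
  commands:
    - [0,-1.2,0,-3.0,0,0,0]
    - [0,-1.2,0,-3.0,0,0,0]
    - [0,-0.3,-3.5,0,0,0,-0.4]
    - [0,-0.3,-4.5,0,0,0,-0.4]
    - [0,-0.4,-4.5,0,0,0,-0.4]
    - [0,-0.4,-4.5,0,0,0,-0.4]
    - [0,-0.4,-4.5,0,0,0,-0.4]
    - [0,-0.4,-4.5,0,0,0,-0.4]

```text
time: 6.82
ee_pos: [0.474, -0.0336, 0.2907]
eef_rot: [0.02, 0.985, -0.012, 0.174]
wrist_force: [1.3, 0.3, -0.9]
opening: 0.559
gripper_force: 41.6
```

drive_tool:
  commands:
    - [0,-0.4,-4.5,0,-0.2,0,-0.4]
    - [0,-0.4,-4.5,0,-0.2,0,-0.4]
    - [0,-0.4,-4.0,0,-0.2,0,-0.4]
    - [0,-0.4,-2.0,0,-0.2,0,-0.4]
    - [0,0,0,0,0,0,0]

```text
time: 7.45
ee_pos: [0.4845, -0.1836, 0.2979]
eef_rot: [0.006, 0.985, -0.007, 0.173]
wrist_force: [0.7, 0.9, -0.8]
opening: 0.554
gripper_force: 41.6
```

```bash
python3 p.py s -190 0 320 20 1;python3 p.py s -190 0 256 20 2
```

```text
t 7.45 q [-0.62  0.01 -0.23  1.03  0.19 -0.59] F [ 0.7  0.9 -0.8] open 0.554 grip 41.6
tcp [ 0.4845 -0.1836  0.2979] target [ 0.5141 -0.1916  0.2801]
[-2.18, -0.73, 2.69] [-0.79, -0.05, -0.13]
t 7.45 q [-0.62  0.01 -0.23  1.03  0.19 -0.59] F [ 0.7  0.9 -0.8] open 0.554 grip 41.6
tcp [ 0.4845 -0.1836  0.2979] target [ 0.5141 -0.1916  0.2161]
[0.0, -0.33, 4.35] [-0.4, -0.03, -0.06]
```

drive_tool:
  commands:
    - [0,0,-0.25,3.0,-0.3,0,0]
    - [0,0,-0.2,3.0,-0.3,0,0]
    - [0,0,-0.2,2.7,-0.2,0,0]
    - [0,0,0,0,0,0,0]

```text
time: 7.95
ee_pos: [0.5136, -0.1886, 0.215]
eef_rot: [0.003, 0.985, 0.001, 0.172]
wrist_force: [-0.4, -0.3, -0.4]
opening: 0.561
gripper_force: 41.6
```

```bash
python3 p.py s -70 0 256 20 6
python3 - <<'E'
from h import *
s=optics.camera("side");t=optics.camera("top")
a=cv2.resize(s[120:240,200:340],(560,480),interpolation=3);b=cv2.resize(t[130:250,320:380],(240,480),interpolation=3)
cv2.imwrite("pics/g2.png",np.hstack([a,b])[:,:,::-1])
E
```

```text
t 7.95 q [-0.6   0.1  -0.37  0.82  0.19 -0.57] F [-0.4 -0.3 -0.4] open 0.561 grip 41.6
tcp [ 0.5136 -0.1886  0.215 ] target [ 0.6341 -0.1924  0.2161]
[-1.9, -0.05, 0.66] [0.03, -0.03, -0.0]
```

View pics/g2.png

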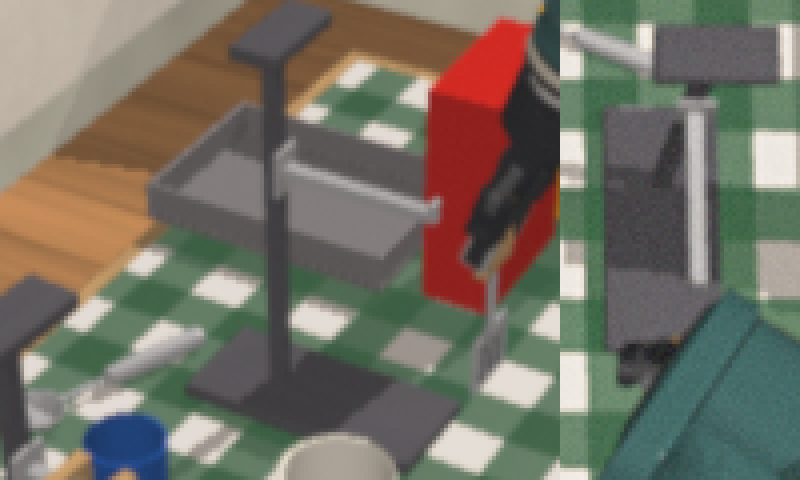

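The turner hangs vertical just in front of the spare hook's tip, which is at (437,210) in the side crop. I advance in steps and watch the force.

drive_tool:
  commands:
    - [0,0,-0.3,-0.1,0,0,0]
    - [0,-1.9,0,0.7,0,0,0]
    - [0,-1.9,0,0.7,0,0,0]
    - [0,-1.9,0,0.6,0,0,0]
    - [0,0,0,0,0,0,0]

```text
time: 8.68
ee_pos: [0.5762, -0.1936, 0.2177]
eef_rot: [0.003, 0.985, -0.0, 0.173]
wrist_force: [-1.0, 0.3, -0.7]
opening: 0.556
gripper_force: 41.6
```

```bash
python3 p.py s -70 0 256 20 3; python3 p.py s -70 0 240 20 1
```

```text
t 8.675 q [-0.54  0.19 -0.24  0.83  0.18 -0.51] F [-1.   0.3 -0.7] open 0.556 grip 41.6
tcp [ 0.5762 -0.1936  0.2177] target [ 0.6341 -0.1924  0.2161]
[-1.8, 0.05, 0.71] [0.02, -0.01, 0.01]
t 8.675 q [-0.54  0.19 -0.24  0.83  0.18 -0.51] F [-1.   0.3 -0.7] open 0.556 grip 41.6
tcp [ 0.5762 -0.1936  0.2177] target [ 0.6341 -0.1924  0.2001]
[-4.84, 0.15, 3.63] [0.06, -0.03, 0.03]
```

drive_tool:
  commands:
    - [0,-1.8,0.1,0.7,0,0,0]
    - [0,-1.8,0,0.7,0,0,0]
    - [0,-1.8,0,0.7,0,0,0]
    - [0,0.3,0,0.8,0,0,0]
    - [0,0.25,0,0.7,0,0,0]
    - [0,0,0,0,0,0,0]

```text
time: 9.43
ee_pos: [0.6315, -0.1928, 0.1998]
eef_rot: [0.004, 0.985, 0.0, 0.173]
wrist_force: [-0.2, 0.7, -1.7]
opening: 0.554
gripper_force: 41.6
```

```bash
python3 p.py s -70 0 237 20 1
```

```text
t 9.425 q [-0.49  0.29 -0.16  0.81  0.16 -0.46] F [-0.2  0.7 -1.7] open 0.554 grip 41.6
tcp [ 0.6315 -0.1928  0.1998] target [ 0.6341 -0.1924  0.1971]
[-0.15, 0.05, 0.34] [0.07, -0.1, -0.05]
```

drive_tool:
  commands:
    - [0,0.05,0,0.15,0,0,0]
    - [0,0.05,0,0.15,0,0,0]
    - [0,0,0,0,0,0,0]

```text
time: 9.8
ee_pos: [0.6323, -0.1931, 0.1977]
eef_rot: [0.004, 0.985, -0.0, 0.173]
wrist_force: [1.1, 0.2, -0.8]
opening: 0.556
gripper_force: 41.6
```

drive_tool:
  commands:
    - [0,0.05,0,0.1,0,0,0]
    - [0,0.05,0,0.1,0,0,0]
    - [0,0,0,0,0,0,0]

```text
time: 10.18
ee_pos: [0.6325, -0.1932, 0.1969]
eef_rot: [0.003, 0.985, -0.001, 0.174]
wrist_force: [-6.5, 1.9, 13.0]
opening: 0.557
gripper_force: 43.2
```

Contact at 13 N. I release.

drive_tool:
  commands:
    - [75,0,0,0,0,0,0]
    - [100,0,0,0,0,0,0]
    - [100,0,0,0,0,0,0]
    - [100,0,0,0,0,0,0]
    - [100,-0.7,0,-1.9,0,0,0]
    - [100,-0.7,0,-1.9,0,0,0]
    - [100,-1.2,0,-3.3,0,0,0]
    - [100,-1.2,0,-3.3,0,0,0]

```text
time: 11.18
ee_pos: [0.6322, -0.1931, 0.3071]
eef_rot: [0.004, 0.985, -0.0, 0.173]
wrist_force: [-0.4, -0.1, -0.7]
opening: 0.996
gripper_force: 0.0
```

```bash
python3 p.py c -70 0 350 20 10
python3 - <<'E'
from h import *
s=optics.camera("side");t=optics.camera("top")
a=cv2.resize(s[120:240,200:340],(560,480),interpolation=3);b=cv2.resize(t[130:250,320:380],(240,480),interpolation=3)
cv2.imwrite("pics/g3.png",np.hstack([a,b])[:,:,::-1])
E
```

```text
t 11.175 q [-0.49  0.26  0.08  1.09  0.16 -0.46] F [-0.4 -0.1 -0.7] open 0.996 grip 0.0
tcp [ 0.6322 -0.1931  0.3071] target [0.5915 0.2183 0.3101]
[0.4, 4.11, -0.17] [0.14, -0.0, 0.38]
[0.43, 4.11, -0.18] [0.14, -0.0, 0.38]
[0.45, 4.1, -0.19] [0.14, -0.0, 0.38]
[0.48, 4.1, -0.21] [0.14, -0.0, 0.38]
[0.51, 4.1, -0.22] [0.14, -0.0, 0.38]
[0.54, 4.09, -0.23] [0.14, -0.0, 0.38]
[0.56, 4.09, -0.24] [0.14, -0.0, 0.38]
[0.59, 4.08, -0.25] [0.14, -0.0, 0.38]
[0.62, 4.08, -0.26] [0.14, -0.0, 0.38]
[0.64, 4.08, -0.27] [0.14, -0.0, 0.38]
```

View pics/g3.png

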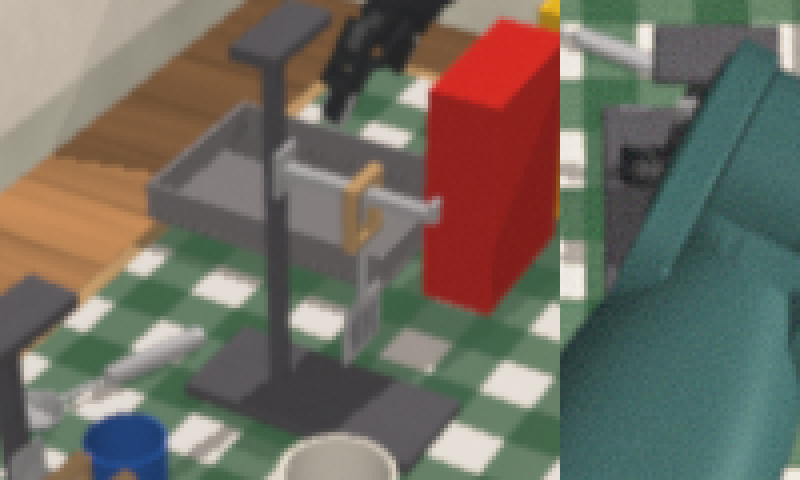

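The turner hangs cleanly on the spare hook at (365,185), level and released. Now the fork.

drive_tool:
  commands:
    - [100,0.6,3.5,-0.2,0,0,0.4]
    - [100,0.6,4.5,-0.2,0,0,0.4]
    - [100,0.6,4.5,-0.2,0,0,0.4]
    - [100,0.6,4.5,-0.2,0.2,0,0.4]
    - [100,0.6,4.5,-0.2,0.2,0,0.4]
    - [100,0.6,4.5,-0.2,0.2,0,0.4]
    - [100,0.6,4.5,-0.2,0.2,0,0.4]
    - [100,0.6,4.5,-0.2,0.2,0,0.4]

```text
time: 12.28
ee_pos: [0.5926, 0.1597, 0.3061]
eef_rot: [0.033, 0.984, -0.004, 0.173]
wrist_force: [0.8, -0.5, 0.6]
opening: 1.001
gripper_force: 0.0
```

```bash
python3 p.py c -70 0 350 20 3
```

```text
t 12.275 q [ 0.17  0.17 -0.04  1.02 -0.08  0.22] F [ 0.8 -0.5  0.6] open 1.001 grip 0.0
tcp [0.5926 0.1597 0.3061] target [0.5915 0.2183 0.3101]
[0.11, 1.95, -0.18] [0.14, -0.02, 0.19]
```

drive_tool:
  commands:
    - [100,0.1,2.0,-0.2,0.1,0,0.2]
    - [100,0.1,2.0,-0.2,0.1,0,0.2]
    - [100,0.1,1.9,-0.1,0.1,0,0.2]
    - [100,0,0,0,0,0,0]

```text
time: 12.78
ee_pos: [0.5925, 0.2184, 0.3099]
eef_rot: [0.038, 0.984, -0.006, 0.173]
wrist_force: [-0.3, -0.2, -0.2]
opening: 1.002
gripper_force: 0.0
```

```bash
python3 p.py c -70 0 235 20 7
```

```text
t 12.775 q [ 0.28  0.21  0.02  1.06 -0.12  0.33] F [-0.3 -0.2 -0.2] open 1.002 grip 0.0
tcp [0.5925 0.2184 0.3099] target [0.5915 0.2183 0.1951]
[0.57, -0.01, 1.54] [0.02, -0.01, 0.01]
```

drive_tool:
  commands:
    - [100,0.6,0,1.5,0,0,0]
    - [100,0.6,0,1.5,0,0,0]
    - [100,0.6,0,1.5,0,0,0]
    - [100,0.6,0,1.5,0,0,0]
    - [100,0.55,0,1.6,0,0,0]
    - [100,0.55,0,1.6,0,0,0]
    - [100,0.5,0,1.5,0,0,0]
    - [100,0,0,0,0,0,0]

```text
time: 13.78
ee_pos: [0.5909, 0.2169, 0.195]
eef_rot: [0.038, 0.984, -0.006, 0.172]
wrist_force: [-0.6, 0.7, 0.0]
opening: 1.0
gripper_force: 0.0
```

```bash
python3 p.py c -70 0 235 20 1
```

```text
t 13.775 q [ 0.28  0.25 -0.24  0.76 -0.12  0.33] F [-0.6  0.7  0. ] open 1.0 grip 0.0
tcp [0.5909 0.2169 0.195 ] target [0.5915 0.2183 0.1951]
[-0.05, 0.14, 0.0] [0.07, -0.16, -0.03]
```

drive_tool:
  commands:
    - [100,0,0.15,0,0,0,0]
    - [0,0,0,0,0,0,0]
    - [0,0,0,0,0,0,0]
    - [0,0,0,0,0,0,0]
    - [0,0,0,0,0,0,0]
    - [0,0,0,0,0,0,0]

```text
time: 14.52
ee_pos: [0.5919, 0.2192, 0.1968]
eef_rot: [0.038, 0.984, -0.006, 0.174]
wrist_force: [-2.8, -1.6, 5.1]
opening: 0.556
gripper_force: 40.4
```

drive_tool:
  commands:
    - [0,-0.35,0,-0.9,0,0,0]
    - [0,-0.3,0,-0.9,0,0,0]
    - [0,0,0,0,0,0,0]
    - [0,1.9,0,-0.7,0,0,0]
    - [0,1.9,0,-0.7,0,0,0]

```text
time: 15.15
ee_pos: [0.5504, 0.2222, 0.2152]
eef_rot: [0.038, 0.984, -0.006, 0.173]
wrist_force: [-0.9, 0.7, -0.5]
opening: 0.557
gripper_force: 41.2
```

```bash
python3 p.py c -190 0 256 20 4
```

```text
t 15.15 q [ 0.31  0.18 -0.28  0.79 -0.13  0.36] F [-0.9  0.7 -0.5] open 0.557 grip 41.2
tcp [0.5504 0.2222 0.2152] target [0.4719 0.2276 0.2161]
[1.84, -0.02, -0.69] [0.03, -0.02, -0.0]
```

drive_tool:
  commands:
    - [0,1.85,0,-0.7,0,0,0]
    - [0,1.85,0,-0.7,0,0,0]
    - [0,1.85,0,-0.7,0,0,0]
    - [0,1.85,0,-0.7,0,0,0]
    - [0,-1.2,0,-3.1,0,0,0]
    - [0,-1.2,0,-3.1,0,0,0]

```text
time: 15.9
ee_pos: [0.4726, 0.2282, 0.2839]
eef_rot: [0.038, 0.984, -0.006, 0.173]
wrist_force: [0.6, -0.4, -0.5]
opening: 0.552
gripper_force: 41.4
```

drive_tool:
  commands:
    - [0,-0.7,-3.5,0.3,-0.1,0,-0.4]
    - [0,-0.7,-4.5,0.3,-0.1,0,-0.4]
    - [0,-0.7,-4.5,0.3,-0.1,0,-0.4]
    - [0,-0.7,-4.5,0.3,-0.1,0,-0.4]
    - [0,-0.7,-4.5,0.3,-0.2,0,-0.4]
    - [0,-0.6,-4.5,0.3,-0.2,0,-0.4]
    - [0,-0.6,-4.5,0.3,-0.2,0,-0.4]
    - [0,-0.6,-4.5,0.3,-0.2,0,-0.4]

```text
time: 16.9
ee_pos: [0.5134, -0.1254, 0.2785]
eef_rot: [0.009, 0.985, -0.0, 0.173]
wrist_force: [-0.0, 0.4, -1.4]
opening: 0.559
gripper_force: 41.6
```

```bash
python3 p.py s -190 0 320 20 2
```

```text
t 16.9 q [-0.48  0.03 -0.28  0.96  0.16 -0.44] F [-0.   0.4 -1.4] open 0.559 grip 41.6
tcp [ 0.5134 -0.1254  0.2785] target [ 0.5141 -0.1916  0.2801]
[-0.12, -3.3, -0.05] [-0.03, -0.01, -0.31]
```

drive_tool:
  commands:
    - [0,-0.1,-2.6,0,0,0,-0.3]
    - [0,-0.1,-2.4,0,0,0,-0.3]
    - [0,0,-1.6,0,0,0,0]
    - [0,0.7,0,2.0,0,0,0]
    - [0,0.7,0,2.0,0,0,0]
    - [0,0.7,0,2.0,0,0,0]
    - [0,0,0,0,0,0,0]

```text
time: 17.77
ee_pos: [0.5148, -0.1896, 0.2142]
eef_rot: [0.004, 0.985, -0.0, 0.172]
wrist_force: [0.7, -0.7, -0.9]
opening: 0.554
gripper_force: 41.6
```

```bash
python3 p.py s -112 0 256 20 4
```

```text
t 17.775 q [-0.6   0.1  -0.37  0.81  0.19 -0.57] F [ 0.7 -0.7 -0.9] open 0.554 grip 41.6
tcp [ 0.5148 -0.1896  0.2142] target [ 0.5921 -0.1921  0.2161]
[-1.83, -0.05, 0.61] [0.01, -0.04, -0.01]
```

drive_tool:
  commands:
    - [0,0,-0.25,-0.2,0,0,0]
    - [0,-1.85,0,0.65,0,0,0]
    - [0,-1.85,0,0.65,0,0,0]
    - [0,-1.85,0,0.65,0,0,0]
    - [0,-1.85,0,0.65,0,0,0]
    - [0,0,0,0,0,0,0]

```text
time: 18.52
ee_pos: [0.5952, -0.1934, 0.2178]
eef_rot: [0.003, 0.985, -0.001, 0.173]
wrist_force: [-0.6, 0.4, -1.1]
opening: 0.556
gripper_force: 41.6
```

```bash
python3 p.py s -112 0 238 20 2
```

```text
t 18.525 q [-0.52  0.22 -0.21  0.83  0.17 -0.49] F [-0.6  0.4 -1.1] open 0.556 grip 41.6
tcp [ 0.5952 -0.1934  0.2178] target [ 0.5921 -0.1921  0.1981]
[0.48, 0.07, 0.87] [-0.02, -0.02, 0.02]
```

drive_tool:
  commands:
    - [0,0.5,0.1,0.85,0,0,0]
    - [0,0.45,0,0.85,0,0,0]
    - [0,0.05,0,0.1,0,0,0]
    - [0,0.05,0,0.1,0,0,0]
    - [0,0,0,0,0,0,0]

```text
time: 19.15
ee_pos: [0.5899, -0.1927, 0.1969]
eef_rot: [0.004, 0.985, -0.001, 0.173]
wrist_force: [-1.6, -0.1, 0.8]
opening: 0.556
gripper_force: 41.7
```

drive_tool:
  commands:
    - [0,0.03,0,0.1,0,0,0]
    - [0,0,0,0,0,0,0]
    - [75,0,0,0,0,0,0]
    - [100,0,0,0,0,0,0]
    - [100,0,0,0,0,0,0]
    - [100,0,0,0,0,0,0]
    - [100,-0.7,0,-1.9,0,0,0]
    - [100,-0.7,0,-1.9,0,0,0]

```text
time: 20.15
ee_pos: [0.5901, -0.1925, 0.2364]
eef_rot: [0.004, 0.985, -0.001, 0.173]
wrist_force: [1.1, -0.1, -0.2]
opening: 1.0
gripper_force: 0.0
```

drive_tool:
  commands:
    - [100,-1.2,0,-3.3,0,0,0]
    - [100,-1.2,0,-3.3,0,0,0]
    - [100,0,0,0,0,0,0]
    - [100,0,0,0,0,0,0]

```text
time: 20.65
ee_pos: [0.5901, -0.1924, 0.3056]
eef_rot: [0.004, 0.985, -0.001, 0.173]
wrist_force: [-0.2, 0.0, -0.6]
opening: 0.999
gripper_force: 0.0
```

```bash
python3 p.py c -105 0 300 35 10
python3 - <<'E'
from h import *
s=optics.camera("side")
a=cv2.resize(s[120:290,185:325],(560,480+200),interpolation=3)[:600]
cv2.imwrite("pics/g4.png",a[:,:,::-1])
E
```

```text
t 20.65 q [-0.52  0.19 -0.01  1.06  0.17 -0.49] F [-0.2  0.  -0.6] open 0.999 grip 0.0
tcp [ 0.5901 -0.1924  0.3056] target [0.561  0.2207 0.2624]
[0.45, 4.13, 0.29] [0.18, -1.51, 0.36]
[0.48, 4.13, 0.27] [0.18, -1.51, 0.36]
[0.52, 4.12, 0.24] [0.18, -1.51, 0.36]
[0.55, 4.12, 0.22] [0.18, -1.51, 0.36]
[0.58, 4.12, 0.19] [0.18, -1.51, 0.36]
[0.61, 4.12, 0.16] [0.18, -1.51, 0.36]
[0.64, 4.11, 0.13] [0.18, -1.51, 0.36]
[0.67, 4.11, 0.1] [0.18, -1.51, 0.36]
[0.69, 4.1, 0.07] [0.18, -1.51, 0.36]
[0.72, 4.1, 0.04] [0.18, -1.51, 0.36]
```

View pics/g4.png

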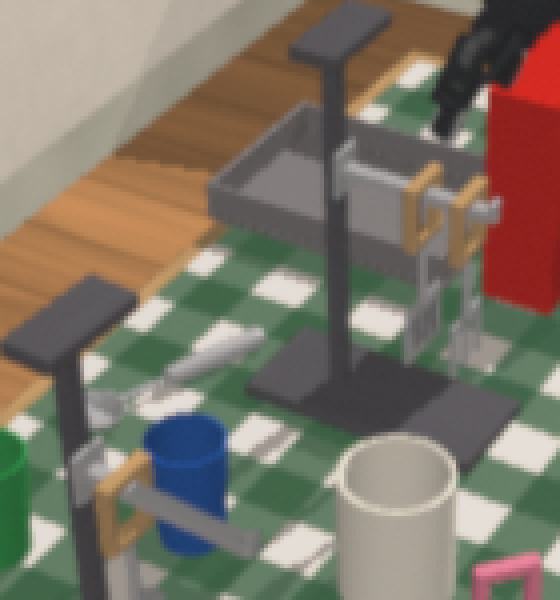

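Both the turner (420,210) and the fork (465,220) hang on the spare hook. The skimmer is still on the crowded hook at (125,505). I approach it with a 35° tilt.

```bash
python3 p.py c -84 0 309 35 10
```

```text
t 20.7 q [-0.52  0.19 -0.01  1.06  0.17 -0.49] F [-1.  -0.4 -0.1] open 1.002 grip 0.0
tcp [ 0.5899 -0.1923  0.3052] target [0.5819 0.2191 0.2714]
[0.22, 4.11, 0.28] [0.18, -1.51, 0.36]
[0.25, 4.11, 0.26] [0.18, -1.51, 0.36]
[0.28, 4.11, 0.24] [0.18, -1.51, 0.36]
[0.32, 4.11, 0.22] [0.18, -1.51, 0.36]
[0.35, 4.11, 0.2] [0.18, -1.51, 0.36]
[0.38, 4.11, 0.17] [0.18, -1.51, 0.36]
[0.41, 4.11, 0.15] [0.18, -1.51, 0.36]
[0.44, 4.1, 0.13] [0.18, -1.51, 0.36]
[0.47, 4.1, 0.1] [0.18, -1.51, 0.36]
[0.49, 4.1, 0.07] [0.18, -1.51, 0.36]
```

drive_tool:
  commands:
    - [100,0.4,3.5,0,0.2,-1.5,0.4]
    - [100,0.4,4.2,0,0.2,-1.5,0.4]
    - [100,0.4,4.2,0,0.2,-1.5,0.4]
    - [100,0.4,4.2,0,0.2,-1.5,0.4]
    - [100,0.4,4.2,0,0.2,-1.5,0.4]
    - [100,0.4,4.2,0,0.2,-1.5,0.4]
    - [100,0.4,4.2,0,0.2,-1.5,0.4]
    - [100,0.4,4.2,0,0.2,-1.5,0.4]

```text
time: 21.7
ee_pos: [0.5723, 0.1385, 0.2909]
eef_rot: [0.033, 0.961, -0.01, 0.275]
wrist_force: [1.8, -0.5, 0.7]
opening: 1.004
gripper_force: 0.0
```

```bash
python3 p.py c -84 0 309 35 3
```

```text
t 21.7 q [ 0.16  0.01 -0.37  0.65 -0.12  0.19] F [ 1.8 -0.5  0.7] open 1.004 grip 0.0
tcp [0.5723 0.1385 0.2909] target [0.5819 0.2191 0.2714]
[0.23, 2.7, 0.62] [0.05, -1.02, 0.14]
```

drive_tool:
  commands:
    - [100,0.2,2.8,0.5,0,-1.0,0.1]
    - [100,0.2,2.7,0.6,0,-1.0,0.1]
    - [100,0.2,2.6,0.6,0,-1.0,0.1]
    - [100,0,0,0,0,0,0]

```text
time: 22.2
ee_pos: [0.5821, 0.2188, 0.2723]
eef_rot: [0.035, 0.954, -0.011, 0.299]
wrist_force: [-0.3, -0.4, -0.3]
opening: 1.0
gripper_force: 0.0
```

```bash
python3 p.py c -84 0 309 35 1;python3 p.py c -32 0 235 35 5
```

```text
t 22.2 q [ 0.33  0.07 -0.38  0.55 -0.23  0.34] F [-0.3 -0.4 -0.3] open 1.0 grip 0.0
tcp [0.5821 0.2188 0.2723] target [0.5819 0.2191 0.2714]
[0.07, 0.02, 0.06] [0.19, -0.18, 0.24]
t 22.2 q [ 0.33  0.07 -0.38  0.55 -0.23  0.34] F [-0.3 -0.4 -0.3] open 1.0 grip 0.0
tcp [0.5821 0.2188 0.2723] target [0.6338 0.215  0.1974]
[0.0, -0.0, 1.82] [0.04, -0.04, 0.05]
```

drive_tool:
  commands:
    - [100,0.1,0,1.8,0,0,0]
    - [100,0,0,1.9,0,0,0.1]
    - [100,0,0,1.8,0,0,0.1]
    - [100,0,0,1.8,0,0,0]
    - [100,0,0,1.8,0,0,0]
    - [100,0,0,0,0,0,0]

```text
time: 22.95
ee_pos: [0.6338, 0.2129, 0.1976]
eef_rot: [0.038, 0.953, -0.011, 0.299]
wrist_force: [0.0, -0.1, -0.3]
opening: 0.998
gripper_force: 0.0
```

```bash
python3 p.py c -32 0 235 35 1
```

```text
t 22.95 q [ 0.29  0.2  -0.45  0.35 -0.2   0.31] F [ 0.  -0.1 -0.3] open 0.998 grip 0.0
tcp [0.6338 0.2129 0.1976] target [0.6338 0.215  0.1974]
[0.03, 0.21, 0.0] [0.09, -0.18, -0.1]
```

drive_tool:
  commands:
    - [100,0,0.2,0,0,0,0]
    - [0,0,0,0,0,0,0]
    - [0,0,0,0,0,0,0]
    - [0,0,0,0,0,0,0]
    - [0,0,0,0,0,0,0]
    - [0,0,0,0,0,0,0]

```text
time: 23.7
ee_pos: [0.6345, 0.2161, 0.1999]
eef_rot: [0.037, 0.953, -0.01, 0.301]
wrist_force: [-3.9, 0.3, 6.0]
opening: 0.557
gripper_force: 41.5
```

drive_tool:
  commands:
    - [0,-0.5,0,-0.8,0,0,0]
    - [0,-0.5,0,-0.8,0,0,0]
    - [0,0,0,0,0,0,0]
    - [0,1.6,0,-1.1,0,0,0]
    - [0,1.6,0,-1.1,0,0,0]
    - [0,1.6,0,-1.1,0,0,0]

```text
time: 24.45
ee_pos: [0.5735, 0.2205, 0.2173]
eef_rot: [0.037, 0.953, -0.01, 0.3]
wrist_force: [0.4, 0.5, -1.0]
opening: 0.555
gripper_force: 41.2
```

```bash
python3 p.py c -187 0 254 35 5
```

```text
t 24.45 q [ 0.34  0.1  -0.51  0.39 -0.23  0.35] F [ 0.4  0.5 -1. ] open 0.555 grip 41.2
tcp [0.5735 0.2205 0.2173] target [0.4792 0.2271 0.2164]
[1.56, -0.01, -1.07] [0.03, -0.01, -0.01]
```

drive_tool:
  commands:
    - [0,1.6,0,-1.1,0,0,0]
    - [0,1.6,0,-1.1,0,0,0]
    - [0,1.6,0,-1.1,0,0,0]
    - [0,1.6,0,-1.1,0,0,0]
    - [0,1.5,0,-1.0,0,0,0]
    - [0,-1.4,0,-2.1,0,0,0]
    - [0,-1.4,0,-2.1,0,0,0]
    - [0,-1.2,0,-1.7,0,0,0]

```text
time: 25.45
ee_pos: [0.4783, 0.2278, 0.289]
eef_rot: [0.037, 0.953, -0.01, 0.301]
wrist_force: [0.8, 0.0, -1.4]
opening: 0.551
gripper_force: 41.3
```

```bash
python3 p.py k -38 0 320 43 9
```

```text
t 25.45 q [ 0.44 -0.08 -0.48  0.62 -0.29  0.44] F [ 0.8  0.  -1.4] open 0.551 grip 41.3
tcp [0.4783 0.2278 0.289 ] target [ 0.512  -0.001   0.2841]
[-0.44, -2.51, 0.36] [-0.29, -0.89, -0.4]
[-0.42, -2.51, 0.36] [-0.29, -0.89, -0.4]
[-0.39, -2.52, 0.35] [-0.29, -0.89, -0.4]
[-0.37, -2.52, 0.34] [-0.29, -0.89, -0.4]
[-0.35, -2.52, 0.34] [-0.29, -0.89, -0.4]
[-0.33, -2.53, 0.33] [-0.29, -0.89, -0.4]
[-0.3, -2.53, 0.32] [-0.29, -0.89, -0.4]
[-0.28, -2.54, 0.31] [-0.29, -0.89, -0.4]
[-0.26, -2.54, 0.3] [-0.29, -0.89, -0.4]
```

drive_tool:
  commands:
    - [0,-0.4,-2.5,0.3,-0.3,-0.9,-0.4]
    - [0,-0.4,-2.5,0.3,-0.3,-0.9,-0.4]
    - [0,-0.4,-2.5,0.3,-0.3,-0.9,-0.4]
    - [0,-0.4,-2.5,0.3,-0.3,-0.9,-0.4]
    - [0,-0.4,-2.5,0.3,-0.3,-0.9,-0.4]
    - [0,-0.4,-2.5,0.3,-0.3,-0.9,-0.4]
    - [0,-0.3,-2.5,0.3,-0.3,-0.9,-0.4]
    - [0,-0.3,-2.5,0.3,-0.3,-0.9,-0.4]

```text
time: 26.45
ee_pos: [0.5075, 0.0257, 0.2868]
eef_rot: [0.004, 0.933, -0.001, 0.36]
wrist_force: [0.5, 0.4, -0.7]
opening: 0.557
gripper_force: 41.3
```

```bash
python3 p.py k -38 0 320 43 2
```

```text
t 26.45 q [-0.17 -0.24 -0.71  0.37  0.11 -0.12] F [ 0.5  0.4 -0.7] open 0.557 grip 41.3
tcp [0.5075 0.0257 0.2868] target [ 0.512  -0.001   0.2841]
[-0.08, -1.33, 0.26] [-0.11, -0.39, -0.17]
```

drive_tool:
  commands:
    - [0,-0.1,-1.4,0.2,-0.1,-0.4,-0.2]
    - [0,-0.1,-1.3,0.3,-0.1,-0.4,-0.2]
    - [0,0,0,0,0,0,0]
    - [0,1.2,0,1.25,0,0,0]
    - [0,1.2,0,1.25,0,0,0]
    - [0,1.2,0,1.25,0,0,0]
    - [0,0,0,0,0,0,0]

```text
time: 27.32
ee_pos: [0.511, -0.0001, 0.2313]
eef_rot: [-0.0, 0.931, 0.0, 0.365]
wrist_force: [-0.4, 0.2, -0.2]
opening: 0.558
gripper_force: 41.4
```

```bash
python3 p.py k -38 0 184 43 5
python3 - <<'E'
from h import *
s=optics.camera("side");t=optics.camera("top")
a=cv2.resize(s[190:310,220:340],(480,480),interpolation=3);b=cv2.resize(t[170:290,250:330],(320,480),interpolation=3)
cv2.imwrite("pics/g5.png",np.hstack([a,b])[:,:,::-1])
E
```

```text
t 27.325 q [-0.26 -0.19 -0.85  0.18  0.18 -0.19] F [-0.4  0.2 -0.2] open 0.558 grip 41.4
tcp [ 5.110e-01 -1.000e-04  2.313e-01] target [ 0.512  -0.001   0.1481]
[1.12, -0.02, 1.23] [0.0, -0.03, 0.01]
```

drive_tool:
  commands:
    - [0,1.1,0,1.25,0,0,0]
    - [0,1.1,0,1.25,0,0,0]
    - [0,1.1,0,1.25,0,0,0]
    - [0,1.1,0,1.2,0,0,0]
    - [0,0,0,0,0,0,0]

```text
time: 28.05
ee_pos: [0.5133, -0.0008, 0.166]
eef_rot: [-0.0, 0.931, -0.0, 0.366]
wrist_force: [-0.3, -0.0, -1.1]
opening: 0.561
gripper_force: 41.4
```

```bash
python3 p.py k -38 0 170 43 1
```

```text
t 28.05 q [-0.26 -0.09 -1.   -0.07  0.18 -0.19] F [-0.3 -0.  -1.1] open 0.561 grip 41.4
tcp [ 0.5133 -0.0008  0.166 ] target [ 0.512  -0.001   0.1341]
[2.27, -0.02, 2.24] [-0.02, -0.08, 0.03]
```

drive_tool:
  commands:
    - [0,0.7,0,0.7,0,0,0]
    - [0,0.7,0,0.7,0,0,0]
    - [0,0.6,0,0.6,0,0,0]
    - [0,0,0,0,0,0,0]

```text
time: 28.55
ee_pos: [0.5125, -0.001, 0.138]
eef_rot: [-0.0, 0.931, -0.0, 0.366]
wrist_force: [-0.4, 0.5, -1.2]
opening: 0.554
gripper_force: 41.4
```

drive_tool:
  commands:
    - [0,0.15,0,0.15,0,0,0]
    - [0,0.15,0,0.15,0,0,0]
    - [0,0,0,0,0,0,0]

```text
time: 28.92
ee_pos: [0.5123, -0.001, 0.1338]
eef_rot: [-0.0, 0.93, -0.0, 0.366]
wrist_force: [-0.1, 0.4, -1.0]
opening: 0.554
gripper_force: 41.4
```

```bash
python3 p.py k -38 0 167 43 1
```

```text
t 28.925 q [-0.26 -0.03 -1.07 -0.21  0.18 -0.19] F [-0.1  0.4 -1. ] open 0.554 grip 41.4
tcp [ 0.5123 -0.001   0.1338] target [ 0.512  -0.001   0.1311]
[0.21, 0.0, 0.17] [-0.03, -0.02, 0.04]
```

drive_tool:
  commands:
    - [0,0.1,0,0.1,0,0,0]
    - [0,0.1,0,0.1,0,0,0]
    - [0,0,0,0,0,0,0]

```text
time: 29.3
ee_pos: [0.513, -0.0011, 0.1318]
eef_rot: [-0.0, 0.93, -0.0, 0.367]
wrist_force: [-1.6, 0.7, 6.3]
opening: 0.555
gripper_force: 42.2
```

The disc touches the crock floor at the predicted height. I release and back off along the tool axis.

drive_tool:
  commands:
    - [65,0,0,0,0,0,0]
    - [80,0,0,0,0,0,0]
    - [100,0,0,0,0,0,0]
    - [100,0,0,0,0,0,0]
    - [100,0,0,0,0,0,0]
    - [100,0,0,-2.0,0,0,0]
    - [100,0,0,-3.0,0,0,0]
    - [100,0,0,-4.0,0,0,0]

```text
time: 30.3
ee_pos: [0.45, -0.0008, 0.1969]
eef_rot: [-0.0, 0.931, -0.0, 0.366]
wrist_force: [0.0, -0.2, 0.1]
opening: 0.999
gripper_force: 0.0
```

drive_tool:
  commands:
    - [100,0,0,-4.0,0,0,0]
    - [100,0,0,-4.0,0,0,0]
    - [100,-2,-3,-2.0,0,0,0]
    - [100,-2,-3,-2,0,0,0]
    - [100,0,0,0,0,0,0]
    - [100,0,0,0,0,0,0]
    - [100,0,0,0,0,0,0]
    - [100,0,0,0,0,0,0]

```text
time: 31.3
ee_pos: [0.3981, -0.0599, 0.3112]
eef_rot: [-0.001, 0.931, 0.0, 0.366]
wrist_force: [0.0, -1.1, -0.3]
opening: 0.999
gripper_force: 0.0
```

Run:
```python
from h import *
s=optics.camera("side");t=optics.camera("top")
a=cv2.resize(s[130:280,200:330],(520,600),interpolation=3);b=cv2.resize(t[150:320,250:320],(247,600),interpolation=3)
cv2.imwrite("pics/g6.png",np.hstack([a,b])[:,:,::-1])
```

```text
(no output)
```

View pics/g6.png

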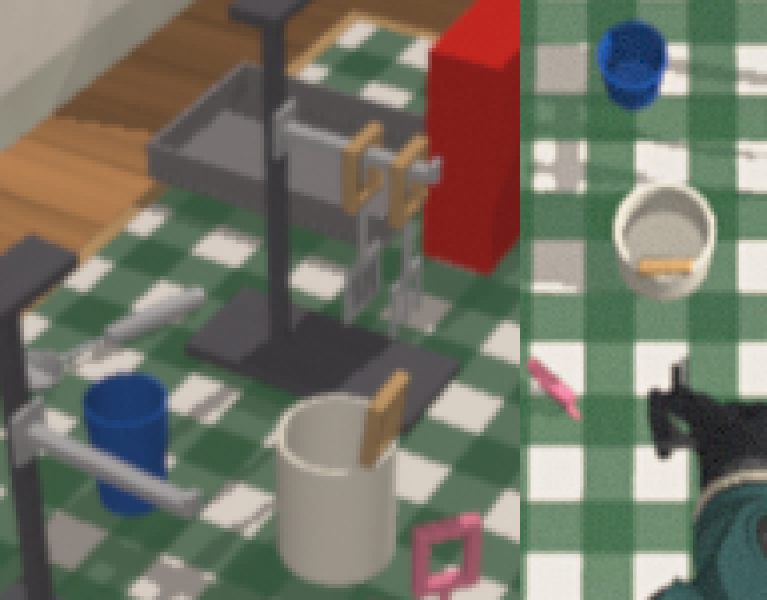

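The skimmer stands in the upright crock, with its grip at (385,415) leaning slightly on the near rim. The turner (362,165) and fork (408,180) hang on the spare hook, and the gripper is clear. I hand the job in.

```bash
python3 -c "
from bench import robot
print(robot.sign_off())"
```

```text
the job is handed in; nothing more can be done
None
```

I moved the turner and fork to the spare hook and stood the skimmer disc down in the upright crock; the last picture showed all three in place with the gripper clear, and I handed the job in at about 31 s (no verdict came back).

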